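Latch the first aid tin and draw off its deep lid

TASK

Open the first aid tin: slide the orange latch fully home over the ears of the tin's foot so the base is held down, then draw the tight green lid straight up off it, without lifting or tipping the base. Stand the lid upright, open side down, in the middle of the black rubber mat, setting it down gently rather than dropping it, and let go. Leave the latch home, the open tin in its cradle, and the amber bottle, measuring cup, thermometer case and tweezers where they are.

Things in the scene. Friction and masses are not known exactly. Their poses are not given: they have to be found in the camera images.
- cradle: White cradle fixed on the shelf (shelf top z = 20 mm), on its left or right half. Origin: underside, below the middle of the tin's pocket; x points the way the latch slides home, z up. Plate 8 mm thick, x -85 to +45, y +-62, narrowing to y +-30 for x -153 to -85. Low stops hold the tin sideways; grey guides along the fork at y +-58 are 22 mm high.
- latch (a joint): Orange forked slide latch on the cradle, moving along the cradle's +x. 0 = fully back (tin free to lift); 0.030 m = home at its end stop, the two fork arms (20.5 mm above the cradle's origin) covering both side ears of the tin's foot with 1.5 mm of air. Starts at 0 to 0.005. Friction about 1.5 N, no spring: stays where left.
- latch_knob (a point): Centre of the top of the latch's upright knob, 14 x 14 mm square, sides parallel to the cradle's x and y, free-standing for 36 mm below this point, top 58 mm above the cradle's origin. Moves with the latch: in the cradle's frame at x -128 mm with the latch at 0, x -98 mm with it home.
- tin: Aluminium base of the tin, loose in the cradle's pocket (2 mm play), about 0.22 kg. Origin: centre of its underside, 8 mm above the cradle's origin, axes as the cradle's. Foot plate 60 x 84 x 5 mm with an ear 20 mm long out to y +-53; on it an open box 45 (x) x 75 (y) mm, rim 85 mm above the origin. A sprung rubber pad on each y side, 62 to 78 mm up, grips the lid inside.
- lid: Green deep lid, white crosses: 54 (x) x 84 (y) x 82 mm high, open below, rigid, about 0.1 kg. Origin: centre of its lower rim; z to its closed top. Starts fully down on the tin, 7 mm above the tin's origin, axes parallel, 1.5 mm play a side. Drawing it takes about 11 to 17 N up for the first 70 mm, clear after 78 mm; with the latch back the base comes up too. Grip across x, fingers below its top.
- mat: Black rubber mat fixed on the shelf, 150 x 150 x 4 mm. Origin: centre of its underside, so its top is 4 mm above the origin.
- bottle: Bystander: amber glass bottle, 48 mm diameter, 95 mm high, standing at the far edge of the shelf. Origin: centre of its underside.
- cup: Bystander: white plastic measuring cup, 56 mm diameter, 50 mm high, standing at the far edge of the shelf. Origin: centre of its underside.
- thermo_case: Bystander: blue thermometer case with a chrome spring clip, 125 (y) x 18 x 18 mm, lying at the far edge of the shelf. Origin: centre of its underside.
- tweezers: Bystander: chrome tweezers, 97 (x) x 14 x 6 mm, lying on the shelf between the cradle and the mat. Origin: middle of their underside.
Things that resemble listed ones, but are neither listed nor needed, are in the scene too. What is shaped like the lid but yellow is not meant.

How it is judged:
By the outcome, as a careful person would: the job done as asked, in the order asked, and still so for the second after the job is handed in, with the robot touching nothing.
It also fails if it takes over 58 s, if anything falls off the work surface, if the arm or the gripper's body presses on something with over 40 N, if the wrist force passes 120 N, or if a joint passes its speed limit or range.

ROBOT

A 6-joint arm with a two-finger parallel gripper is mounted at the origin on the work surface. World frame = base frame: x ahead of the robot, y to its left, z up, the work surface at z = 0. Lengths are in mm, angles in degrees, forces in N, time in s.
With the tool pointing down it reaches from about 350 to 850 mm from the base axis. Payload 8.1 kg.
Tool frame: the origin (TCP) lies midway between the tips of the shut fingers; the grasp point (between the pads) lies 19 mm behind it; z points along the fingers, y is the line along which they close (so a half turn about z gives the same grasp; the last joint's range is limited). The gripper opens to 85 mm and grips with 20 to 120 N. Pads are 22 mm wide; open, the fingers measure 114 mm over their backs; the gripper's body (76 mm by 85 mm) begins 54 mm behind the grasp point. The pads swing forward as they close: fully open they stand 13 mm farther back than shut.
Start: joints at [-69.695, 7.471, 85.268, -0, 87.261, -4.893], TCP at [255.475, -542.898, 231.292] pointing down, gripper open.
Joint ranges: [-169.43, 169.43], [-51.17, 129.36], [1.28, 143.12], [-76.62, 256.62], [0, 156.53], [-152.29, 152.29]. Speed limits (degrees/s): [136.94, 136.94, 159.86, 180, 180, 180].

INTERFACE

Orientations are given as [roll, pitch, yaw] about the fixed x, y, z axes, in that order (R = Rz(yaw) Ry(pitch) Rx(roll)).
In Python, from bench import r gives the robot as it stands. The module is installed in compiled form; this text tells all that it offers.
- The arm moves only by the tool jog_arm, never from a script. Its argument "rows" is a list of rows, each a list of 2 entries, a list of its own where there are three numbers: the shift along the tool's x, y, z in mm, then the turn, a rotation vector about the tool's x, y, z in rad. A call has 1 to 10 rows; each row is the pose to reach, as a shift and turn from the pose commanded when the call began, along the tool's axes at that moment; what a row does not reach only later rows make up. A row lasts 1/10 s, in which the tool goes at most 50 mm and 8.59 degrees, less where a joint would pass 70% of its speed; a pose out of reach is approached as far as the arm can. A call with a gripper value outside its range is refused whole. "grip" is the finger opening in mm, from 0 to 85.4, set as the call begins (left out, the last holds). The fingers move at their own pace and stop on an object; "force" is the grip in N (left out, the last holds). Time passes only in rows, so rows that repeat a pose let the fingers close. It gives the time, the measured TCP pose, the force, the opening and the grip force at its end, in the units of the state.
- r.sense(): the state, without advancing time (a new reading comes with each control period).
- r.snapshot(name): name is "scene" or "top"; returns (picture, depth): 420x560x3 uint8, blue, green, red; 420x560 float32, mm along the optical axis (not along the pixel's ray), 0 where there is no reading.
- r.camera_params(name): a dict with "fx", "fy", "cx", "cy" (pixels), "pose" (4x4, takes a point from camera to world coordinates). Camera axes: x right, y down, z forward; pixel columns grow to the right and rows downward; lengths in mm; the calibration is good to about 2 mm. A picture is of the moment at which its call begins. camera_params takes no time and is no camera call.
- r.hand_in(): hands the job in; it is judged then, once.
The state is a dict: "time": time; "joint_pos": joint angles; "qd": joint speeds; "joint_efforts": joint torques, N m; "tool_pos": TCP position; "tcp_rot": TCP orientation; "ft_force": force on the tool from outside, world axes, zero at the start; "wrist_torque": the same for the moment, N m; "finger_gap": finger opening in mm; "grip_force": force on a finger pad.
Only numpy, scipy, OpenCV 4.12 (cv2) and the standard library are available. Lean on these libraries where they do the work, as an engineer would, in place of code of your own. Each camera call takes 0.05 s, during which the arm holds its last target. There are 200 camera calls.

## Working session

There is one attempt and no reset: what is moved stays moved. The work goes in short steps, Python scripts to look and compute and a tool call to move; the robot and the scene stay as the last step left them, time stands still between calls to the robot, and variables do not carry over. Pictures are saved under pics/ and viewed, at most 10 in all, crops included, and the job is handed in when it is done.

Besides the shell and the picture viewer there is one more tool, called as name(argument=value, ...), one argument or row to a line, values as JSON. jog_arm: Moves the arm, as the interface text tells. Its arguments: {"type":"object","properties":{"rows":{"type":"array"},"grip":{"type":"number"},"force":{"type":"number"}},"required":["rows"]}

```bash
mkdir -p pics
cat > h.py <<'E'
from bench import r
import numpy as np, cv2
def pts(d,c):
    v,u=np.mgrid[0:d.shape[0],0:d.shape[1]]
    P=np.stack([(u-c['cx'])/c['fx']*d,(v-c['cy'])/c['fy']*d,d,np.ones_like(d)],-1)
    return (P@np.array(c['pose']).T)[...,:3]
E
python3 - <<'E'
from h import *
for n in ("scene","top"):
    p,d=r.snapshot(n); c=r.camera_params(n)
    cv2.imwrite(f"pics/{n}0.png",p); np.savez(f"{n}0.npz",p=p,d=d); print(n,np.round(c['pose'],3).tolist(),c['fx'])
print(r.sense())
E
```

```text
scene [[0.882, 0.381, -0.276, 818.203], [0.47, -0.708, 0.527, -672.055], [0.005, -0.595, -0.804, 967.117], [0.0, 0.0, 0.0, 1.0]] 491.9262334210717
top [[0.023, -0.988, 0.153, 362.333], [-1.0, -0.024, -0.005, -119.419], [0.008, -0.153, -0.988, 1303.85], [0.0, 0.0, 0.0, 1.0]] 433.8860563799536
{'time': 0.1, 'joint_pos': array([-6.96952225e+01,  7.51344445e+00,  8.53246827e+01,  3.65233949e-04,
        8.72610118e+01, -4.89124954e+00]), 'qd': array([ 0.06534545, -0.10140449, -0.11641912,  0.01033418, -0.01831431,
        0.06208161]), 'joint_efforts': array([ 1.47664043e-03, -5.70951068e+01, -5.01942408e+01, -1.70238691e-04,
        8.16840300e-03, -7.01704789e-05]), 'tool_pos': array([ 255.29302312, -542.41866707,  230.30581404]), 'tcp_rot': array([-1.79901253e+02, -8.81650682e-03,  2.51960017e+01]), 'ft_force': array([-0.28865424,  0.00379581,  0.8224358 ]), 'wrist_torque': array([-0.00954274,  0.01865391,  0.04460272]), 'grip_force': 0.0, 'finger_gap': 85.29375454152877}
```

View pics/scene0.png

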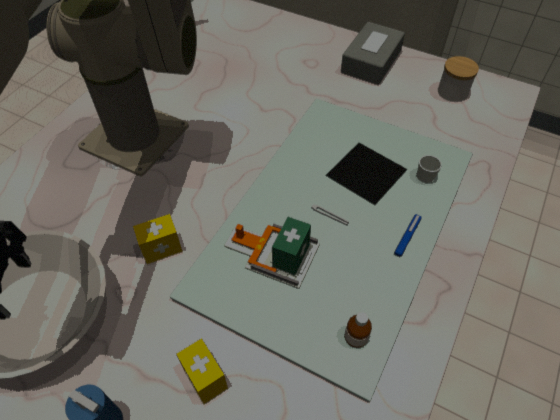

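View pics/top0.png

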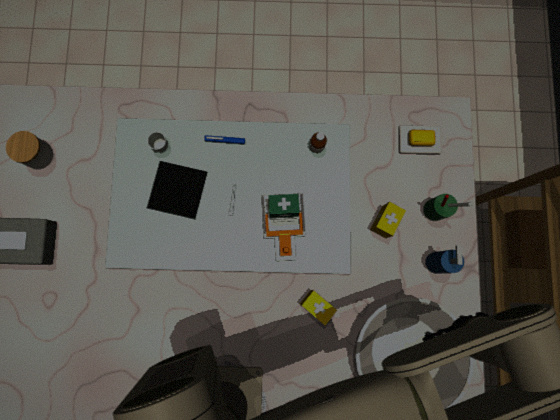

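The top view shows the green lid on the white cradle at (284,204), the orange latch knob at (286,250), the black mat at (178,190) and the tweezers at (233,198). The scene view shows the same lid at (292,243) and the knob at (239,231).

Things that could be taken for the lid, in the top view: the yellow boxes at (388,219) and (317,307), the yellow block at (423,137) and the green can at (438,206). I choose the green lid with the white cross on the cradle, at (284,204).

```bash
cat > m.py <<'E'
from h import *
import sys
def measure(views):
  for n,(p,d) in views.items():
    c=r.camera_params(n); P=pts(d,c); hsv=cv2.cvtColor(p,cv2.COLOR_BGR2HSV)
    H,S,V=cv2.split(hsv); Z=P[...,2]
    roi=(P[...,0]>350)&(P[...,0]<760)&(P[...,1]>-300)&(P[...,1]<300)
    M={'lidtop':(H>60)&(H<95)&(S>90)&(Z>105),
       'orange_all':(H<18)&(S>150)&(V>90)&(Z<100)&(P[...,0]<600),'knob':(H<18)&(S>150)&(Z>70)&(Z<95)&(P[...,0]<600),
       'mat':(V<40)&(Z<40)&(Z>10)}
    for k,m in M.items():
        m=(m&roi&(d>0)).astype(np.uint8)
        if k!='knob': m=cv2.morphologyEx(m,cv2.MORPH_CLOSE if k=='lidtop' else cv2.MORPH_OPEN,np.ones((3,3)))
        nn,l,s,ce=cv2.connectedComponentsWithStats(m)
        if nn<2: print(n,k,'none'); continue
        i=1+s[1:,4].argmax(); q=P[(l==i)&(d>0)]
        rect=cv2.minAreaRect(q[:,:2].astype(np.float32))
        print(n,k,'px',ce[i].round(1),s[i,4],'med',np.median(q,0).round(1),'rect',np.round(rect[0],1),np.round(rect[1],1),round(rect[2],1),'z',np.percentile(q[:,2],[5,95]).round(1))
if __name__=="__main__":
  V={n:(np.load(f"{n}0.npz")['p'],np.load(f"{n}0.npz")['d']) for n in("scene","top")}
  measure(V)
  p=V['top'][0]; a=cv2.resize(p[180:265,245:325],None,fx=5,fy=5,interpolation=2)
  b=cv2.resize(V['scene'][0][205:290,220:325],None,fx=5*80/105*.95,fy=5,interpolation=2)[:a.shape[0]]
  cv2.imwrite("pics/crop.png",np.hstack([a,b]))
E
python3 m.py
```

```text
scene lidtop px [291.3 237.8] 773 med [ 572.2 -169.7  116.3] rect [ 568.8 -159.7] [53.5 85.9] 4.8 z [110.1 118.8]
scene orange_all px [252.4 248.3] 423 med [ 481.8 -181.3   39.6] rect [ 497.6 -189.1] [ 53.4 127.9] 62.3 z [36.8 42.3]
scene knob px [238.8 227.4] 39 med [ 444.6 -171.3   76.3] rect [ 444.7 -170.3] [12.2 15.8] 7.2 z [71.  79.3]
scene mat px [366.2 172.9] 2502 med [620.7 155.1  23.3] rect [618.3 159.4] [152.2 149.2] 78.4 z [20.2 26.4]
top lidtop px [283.3 204.2] 475 med [ 562.8 -153.5  115.6] rect [ 565.8 -157. ] [54.2 82.3] 4.4 z [111.1 119.3]
top orange_all px [281.1 239.2] 246 med [ 474.9 -160.3   39.4] rect [ 479.4 -151.8] [97.2 45.7] 45.2 z [34.4 74.4]
top knob px [285.5 249.8] 26 med [ 440.4 -166.7   74.8] rect [ 440.9 -166.6] [13.6 13.4] 14.7 z [71.9 78.9]
top mat px [177.1 189.5] 2361 med [617.4 160.1  22.6] rect [618.3 160.7] [147.6 148.6] 78.3 z [18.4 26.8]
```

View pics/crop.png

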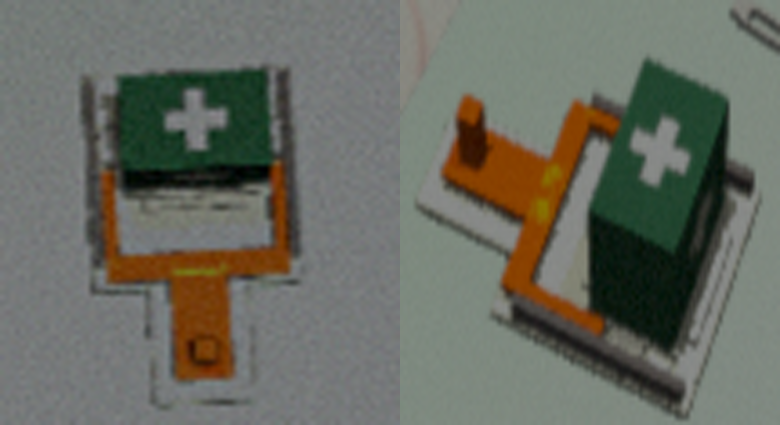

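The crop confirms the choice. The green lid with the white cross sits on the cradle, with the knob at its back end and the fork arms still short of the ears.

Both views agree with the sizes given: lid about (567,-158.5) with top z 117, knob about (443,-168.5) with top z 78, yaw about 4.6°, mat (618,160).

jog_arm(
  rows=[
    [[329, -258, 30], [0, 0, -1.21]],
    [[329, -258, 30], [0, 0, -1.21]],
    [[329, -258, 30], [0, 0, -1.21]],
    [[329, -258, 30], [0, 0, -1.21]],
    [[329, -258, 30], [0, 0, -1.21]],
    [[329, -258, 30], [0, 0, -1.21]],
    [[329, -258, 30], [0, 0, -1.21]],
    [[329, -258, 30], [0, 0, -1.21]],
    [[329, -258, 30], [0, 0, -1.21]],
    [[329, -258, 30], [0, 0, -1.21]],
  ],
  grip=45,
  force=20,
)

```text
time: 1.1
tool_pos: [443.9, -166.6, 200.6]
tcp_rot: [-180.0, -0.1, 94.8]
ft_force: [-0.5, -0.6, 1.0]
finger_gap: 45.0
grip_force: 0.0
```

```bash
cat > go.py <<'E'
from h import *
import sys
from scipy.spatial.transform import Rotation as R
def go(x,y,z,yaw=None):
    s=r.sense(); A=R.from_euler('xyz',s['tcp_rot'],degrees=True)
    print('at',s['tool_pos'].round(1),s['tcp_rot'].round(1),'t',s['time'],'F',s['ft_force'].round(1),'shift',A.inv().apply(np.array([x,y,z])-s['tool_pos']).round(1),
      'turn', None if yaw is None else (A.inv()*R.from_euler('xyz',[180,0,yaw],degrees=True)).as_rotvec().round(3))
if __name__=="__main__": go(*map(float,sys.argv[1:]))
E
python3 go.py 443 -168.5 52 94.6
```

```text
at [ 443.9 -166.6  200.6] [-1.80e+02 -1.00e-01  9.48e+01] t 1.1 F [-0.5 -0.6  1. ] shift [ -2.   -0.9 148.6] turn [-0.001 -0.001  0.003]
```

jog_arm(
  rows=[
    [[-2, -1, 45], [0, 0, 0]],
    [[-2, -1, 90], [0, 0, 0]],
    [[-2, -1, 110], [0, 0, 0]],
    [[-2, -1, 130], [0, 0, 0]],
    [[-2, -1, 140], [0, 0, 0]],
    [[-2, -1, 146], [0, 0, 0]],
    [[-2, -1, 146], [0, 0, 0]],
    [[-2, -1, 146], [0, 0, 0]],
  ],
)

```text
time: 1.9
tool_pos: [443.1, -172.0, 56.3]
tcp_rot: [179.9, 0.0, 94.5]
ft_force: [-0.4, -0.7, 0.7]
finger_gap: 45.1
grip_force: 0.0
```

jog_arm(
  rows=[
    [[0, 0, 0], [0, 0, 0]],
    [[0, 0, 0], [0, 0, 0]],
    [[0, 0, 0], [0, 0, 0]],
    [[0, 0, 0], [0, 0, 0]],
    [[0, 0, 0], [0, 0, 0]],
    [[0, 0, 0], [0, 0, 0]],
    [[0, 0, 0], [0, 0, 0]],
    [[0, 0, 0], [0, 0, 0]],
  ],
  grip=5,
  force=25,
)

```text
time: 2.7
tool_pos: [443.1, -171.8, 56.1]
tcp_rot: [179.9, 0.0, 94.5]
ft_force: [-0.4, 0.0, 6.4]
finger_gap: 13.4
grip_force: 29.4
```

jog_arm(
  rows=[
    [[0, 4, 0], [0, 0, 0]],
    [[0, 8, 0], [0, 0, 0]],
    [[0, 12, 0], [0, 0, 0]],
    [[0, 16, 0], [0, 0, 0]],
    [[0, 20, 0], [0, 0, 0]],
    [[0, 22, 0], [0, 0, 0]],
    [[0, 22, 0], [0, 0, 0]],
  ],
)

```text
time: 3.4
tool_pos: [465.4, -169.9, 56.1]
tcp_rot: [179.9, 0.0, 94.5]
ft_force: [0.4, 0.8, 4.7]
finger_gap: 13.5
grip_force: 29.2
```

jog_arm(
  rows=[
    [[0, 1, 0], [0, 0, 0]],
    [[0, 2, 0], [0, 0, 0]],
    [[0, 3, 0], [0, 0, 0]],
    [[0, 3, 0], [0, 0, 0]],
  ],
)

```text
time: 3.8
tool_pos: [468.1, -169.7, 56.1]
tcp_rot: [179.9, 0.0, 94.5]
ft_force: [-0.9, -0.7, 5.3]
finger_gap: 13.1
grip_force: 29.3
```

jog_arm(
  rows=[
    [[0, 1, 0], [0, 0, 0]],
    [[0, 2, 0], [0, 0, 0]],
    [[0, 2, 0], [0, 0, 0]],
  ],
)

```text
time: 4.1
tool_pos: [469.9, -169.6, 56.1]
tcp_rot: [180.0, 0.0, 94.5]
ft_force: [-1.3, 0.1, 6.7]
finger_gap: 13.2
grip_force: 29.4
```

jog_arm(
  rows=[
    [[0, 1, 0], [0, 0, 0]],
    [[0, 2, 0], [0, 0, 0]],
    [[0, 2, 0], [0, 0, 0]],
  ],
)

```text
time: 4.4
tool_pos: [470.0, -169.5, 56.0]
tcp_rot: [-179.8, 0.0, 94.5]
ft_force: [-13.2, -0.8, 15.8]
finger_gap: 13.2
grip_force: 30.5
```

End stop felt at x = 470: 13 N and no further travel. Next I relax the push, let go and go up.

jog_arm(
  rows=[
    [[0, -1.3, 0], [0, 0, 0]],
    [[0, -1.3, 0], [0, 0, 0]],
  ],
)

```text
time: 4.6
tool_pos: [469.9, -169.6, 56.1]
tcp_rot: [-180.0, 0.0, 94.5]
ft_force: [-5.5, 0.8, 8.9]
finger_gap: 13.5
grip_force: 29.8
```

jog_arm(
  rows=[
    [[0, 0, 0], [0, 0, 0]],
    [[0, 0, 0], [0, 0, 0]],
    [[0, 0, 0], [0, 0, 0]],
    [[0, 0, 0], [0, 0, 0]],
    [[0, 0, -40], [0, 0, 0]],
    [[0, 0, -80], [0, 0, 0]],
    [[0, 0, -120], [0, 0, 0]],
    [[0, 0, -144], [0, 0, 0]],
    [[0, 0, -144], [0, 0, 0]],
  ],
  grip=40,
)

```text
time: 5.5
tool_pos: [472.5, -170.4, 204.2]
tcp_rot: [179.6, 0.2, 94.5]
ft_force: [1.1, -0.6, 1.1]
finger_gap: 40.4
grip_force: 0.0
```

Run:
```python
from m import *
measure({n:r.snapshot(n) for n in("scene","top")})
from go import go
go(567,-158.5,200,94.6)
```

```text
scene lidtop px [291.3 237.9] 769 med [ 572.8 -170.   116.1] rect [ 568.7 -160.3] [54.4 85.6] 3.8 z [109.2 118.9]
scene orange_all px [270.8 267.1] 138 med [ 539.7 -208.9   39.6] rect [ 550.7 -203.3] [64.1 24.1] 4.8 z [36.1 42.3]
scene knob px [249.9 231.8] 36 med [ 471.9 -169.9   76.2] rect [ 471.2 -168.7] [12.1 12. ] 3.2 z [71.3 78.7]
scene mat px [366.5 172.9] 2487 med [621.1 155.9  23.3] rect [618.7 158.6] [149.9 148. ] 78.7 z [20.2 26.4]
top lidtop px [295. 257.] 3 med [ 410.3 -180.   304.6] rect [ 410.3 -180. ] [0.  4.7] 88.7 z [303.8 306.4]
top orange_all none
top knob none
top mat px [177.  189.6] 2341 med [616.9 160.1  22.4] rect [618.  160.5] [147.8 148.9] 78.2 z [18.3 26.8]
at [ 470.4 -169.4  199.6] [179.9   0.   94.5] t 5.6 F [-0.3 -0.5 -0.9] shift [ 3.2 97.2 -0.3] turn [ 0.001  0.001 -0.001]
```

jog_arm(
  rows=[
    [[3, 40, 0], [0, 0, 0]],
    [[3, 70, 0], [0, 0, 0]],
    [[3, 90, 0], [0, 0, 0]],
    [[3, 97, 0], [0, 0, 0]],
    [[3, 97, 0], [0, 0, 0]],
    [[3, 97, 0], [0, 0, 0]],
    [[3, 97, 0], [0, 0, 0]],
    [[3, 97, 0], [0, 0, 0]],
  ],
  grip=85,
  force=80,
)

```text
time: 6.4
tool_pos: [566.0, -158.8, 199.4]
tcp_rot: [180.0, 0.0, 94.5]
ft_force: [-0.6, 0.4, 0.7]
finger_gap: 85.2
grip_force: 0.0
```

jog_arm(
  rows=[
    [[0, 0, 40], [0, 0, 0]],
    [[0, 0, 70], [0, 0, 0]],
    [[0, 0, 90], [0, 0, 0]],
    [[0, 0, 105], [0, 0, 0]],
    [[0, 0, 115], [0, 0, 0]],
    [[0, 0, 125], [0, 0, 0]],
    [[0, 0, 131], [0, 0, 0]],
    [[0, 0, 131], [0, 0, 0]],
    [[0, 0, 131], [0, 0, 0]],
  ],
)

```text
time: 7.3
tool_pos: [567.0, -158.8, 69.0]
tcp_rot: [180.0, 0.0, 94.5]
ft_force: [-0.0, -0.9, -1.4]
finger_gap: 84.8
grip_force: 0.0
```

```bash
python3 go.py 567.5 -159.5 69 94.6
```

```text
at [ 567.  -158.8   69. ] [180.    0.   94.5] t 7.3 F [-0.  -0.9 -1.4] shift [-0.8  0.4 -0. ] turn [ 0.001  0.    -0.001]
```

jog_arm(
  rows=[
    [[0, 0, 0], [0, 0, 0]],
    [[0, 0, 0], [0, 0, 0]],
    [[0, 0, 0], [0, 0, 0]],
    [[0, 0, 0], [0, 0, 0]],
    [[0, 0, 0], [0, 0, 0]],
    [[0, 0, 0], [0, 0, 0]],
    [[0, 0, 0], [0, 0, 0]],
  ],
  grip=45,
)

```text
time: 8.0
tool_pos: [567.2, -158.8, 69.0]
tcp_rot: [179.9, 0.0, 94.5]
ft_force: [2.8, 0.4, 6.2]
finger_gap: 53.1
grip_force: 84.0
```

jog_arm(
  rows=[
    [[0, 0, -1], [0, 0, 0]],
    [[0, 0, -2], [0, 0, 0]],
    [[0, 0, -4], [0, 0, 0]],
    [[0, 0, -6], [0, 0, 0]],
    [[0, 0, -8], [0, 0, 0]],
    [[0, 0, -10], [0, 0, 0]],
    [[0, 0, -12], [0, 0, 0]],
    [[0, 0, -14], [0, 0, 0]],
    [[0, 0, -16], [0, 0, 0]],
    [[0, 0, -18], [0, 0, 0]],
  ],
)

```text
time: 9.0
tool_pos: [566.4, -158.5, 86.3]
tcp_rot: [-180.0, -0.0, 94.5]
ft_force: [-1.7, 1.0, -12.6]
finger_gap: 53.2
grip_force: 86.1
```

jog_arm(
  rows=[
    [[0, 0, -3], [0, 0, 0]],
    [[0, 0, -6], [0, 0, 0]],
    [[0, 0, -9], [0, 0, 0]],
    [[0, 0, -12], [0, 0, 0]],
    [[0, 0, -15], [0, 0, 0]],
    [[0, 0, -18], [0, 0, 0]],
    [[0, 0, -21], [0, 0, 0]],
    [[0, 0, -24], [0, 0, 0]],
    [[0, 0, -27], [0, 0, 0]],
    [[0, 0, -30], [0, 0, 0]],
  ],
)

```text
time: 10.0
tool_pos: [566.6, -158.6, 116.5]
tcp_rot: [180.0, -0.0, 94.5]
ft_force: [-0.3, 0.7, -13.4]
finger_gap: 53.2
grip_force: 86.1
```

Run:
```python
from h import *
p,d=r.snapshot("scene"); cv2.imwrite("pics/lift.png",cv2.resize(p[130:310,200:360],None,fx=3.3,fy=3.3,interpolation=2))
print(r.sense()['tool_pos'],r.sense()['ft_force'])
```

```text
[ 566.81058045 -158.71525051  117.11966765] [ -1.35128017   0.67143861 -12.35496837]
```

View pics/lift.png

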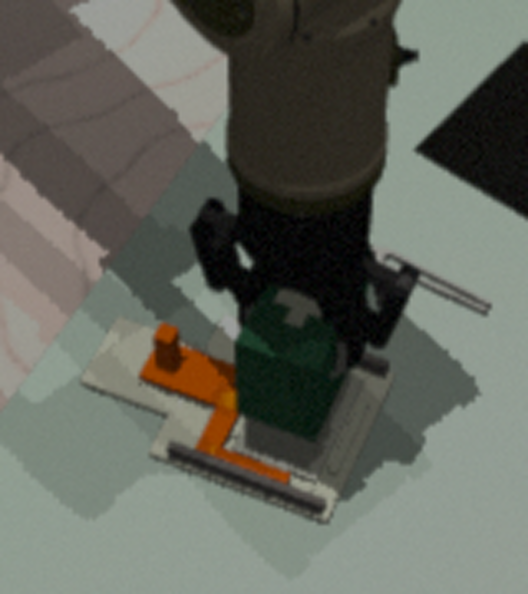

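The crop shows the lid well up in the fingers at (290,370), the grey tin below it at (290,440) and the fork arm covering the ear at (255,465). The base is staying down.

jog_arm(
  rows=[
    [[0, 0, -3], [0, 0, 0]],
    [[0, 0, -6], [0, 0, 0]],
    [[0, 0, -9], [0, 0, 0]],
    [[0, 0, -12], [0, 0, 0]],
    [[0, 0, -15], [0, 0, 0]],
    [[0, 0, -18], [0, 0, 0]],
    [[0, 0, -21], [0, 0, 0]],
    [[0, 0, -24], [0, 0, 0]],
    [[0, 0, -27], [0, 0, 0]],
    [[0, 0, -30], [0, 0, 0]],
  ],
)

```text
time: 11.05
tool_pos: [567.9, -159.3, 148.7]
tcp_rot: [179.8, 0.1, 94.5]
ft_force: [0.1, 0.1, -1.3]
finger_gap: 53.2
grip_force: 87.0
```

jog_arm(
  rows=[
    [[0, 0, -4], [0, 0, 0]],
    [[0, 0, -8], [0, 0, 0]],
    [[0, 0, -12], [0, 0, 0]],
    [[0, 0, -20], [0, 0, 0]],
    [[0, 0, -30], [0, 0, 0]],
    [[0, 0, -45], [0, 0, 0]],
    [[0, 0, -60], [0, 0, 0]],
    [[0, 0, -65], [0, 0, 0]],
    [[0, 0, -65], [0, 0, 0]],
  ],
)

```text
time: 11.95
tool_pos: [567.5, -159.0, 213.2]
tcp_rot: [179.8, 0.1, 94.5]
ft_force: [-0.4, -0.9, -0.2]
finger_gap: 53.5
grip_force: 87.0
```

```bash
python3 go.py 618.3 160 212 94.6
```

```text
at [ 567.5 -159.   213.2] [1.798e+02 1.000e-01 9.450e+01] t 11.95 F [-0.4 -0.9 -0.2] shift [314.   75.8   1.1] turn [ 0.003  0.001 -0.001]
```

jog_arm(
  rows=[
    [[15, 4, 0], [0, 0, 0]],
    [[45, 11, 0], [0, 0, 0]],
    [[85, 20, 0], [0, 0, 0]],
    [[130, 31, 0], [0, 0, 0]],
    [[175, 42, 0], [0, 0, 0]],
    [[220, 53, 0], [0, 0, 0]],
    [[260, 63, 0], [0, 0, 0]],
    [[290, 70, 0], [0, 0, 0]],
    [[307, 74, 0], [0, 0, 0]],
    [[314, 76, 0], [0, 0, 0]],
  ],
)

```text
time: 12.95
tool_pos: [616.8, 162.4, 210.3]
tcp_rot: [-179.9, -0.0, 94.7]
ft_force: [0.0, 0.2, -1.2]
finger_gap: 53.4
grip_force: 87.0
```

Run:
```python
from h import *
from go import go
p,d=r.snapshot("scene"); P=pts(d,r.camera_params("scene")); cv2.imwrite("pics/carry.png",p[60:260,250:470].repeat(3,0).repeat(3,1))
H,S,V=cv2.split(cv2.cvtColor(p,cv2.COLOR_BGR2HSV))
m=(H>60)&(H<95)&(S>90)&(d>0)&(P[...,2]>120)&(P[...,1]>60)
q=P[m]; print(len(q),np.percentile(q,[1,50,99],axis=0).round(1))
go(618.3,160,60,94.6)
```

```text
1144 [[570.9 116.7 182.1]
 [621.9 123.2 251.9]
 [671.2 174.9 379.2]]
at [617.1 162.2 210.5] [-179.9   -0.    94.6] t 13.0 F [-1.  -0.2 -0.2] shift [ -2.3   1.2 150.5] turn [-0.001 -0.     0.   ]
```

View pics/carry.png

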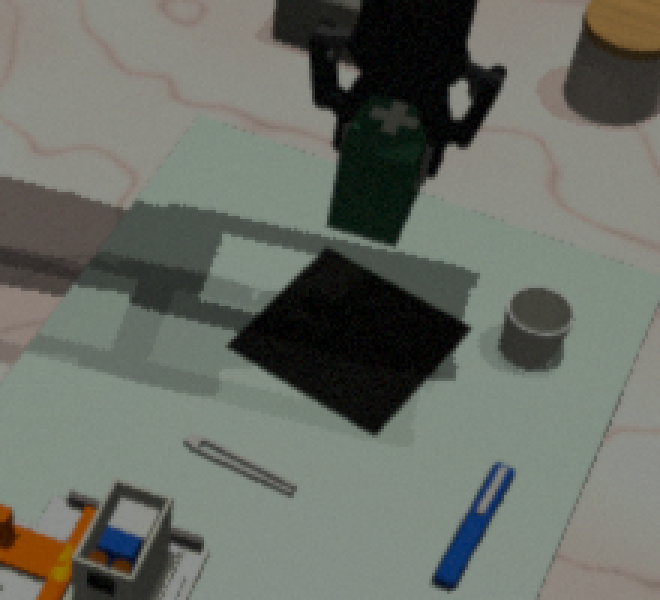

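The lid hangs upright in the fingers at (380,170) above the mat (350,345), and the open tin stays in its cradle at (125,535). Next I descend, the last part slowly with a force check.

jog_arm(
  rows=[
    [[-2, 1, 15], [0, 0, 0]],
    [[-2, 1, 40], [0, 0, 0]],
    [[-2, 1, 65], [0, 0, 0]],
    [[-2, 1, 90], [0, 0, 0]],
    [[-2, 1, 110], [0, 0, 0]],
    [[-2, 1, 125], [0, 0, 0]],
    [[-2, 1, 135], [0, 0, 0]],
    [[-2, 1, 140], [0, 0, 0]],
    [[-2, 1, 143], [0, 0, 0]],
    [[-2, 1, 143], [0, 0, 0]],
  ],
)

```text
time: 14.0
tool_pos: [619.1, 158.4, 68.7]
tcp_rot: [180.0, -0.0, 94.5]
ft_force: [0.6, 0.1, -2.4]
finger_gap: 53.0
grip_force: 87.0
```

jog_arm(
  rows=[
    [[0, 0, 1], [0, 0, 0]],
    [[0, 0, 2], [0, 0, 0]],
    [[0, 0, 3], [0, 0, 0]],
    [[0, 0, 4], [0, 0, 0]],
    [[0, 0, 5], [0, 0, 0]],
    [[0, 0, 6], [0, 0, 0]],
    [[0, 0, 6], [0, 0, 0]],
  ],
)

```text
time: 14.7
tool_pos: [618.5, 158.5, 62.0]
tcp_rot: [-180.0, 0.0, 94.5]
ft_force: [0.9, -0.5, -0.7]
finger_gap: 53.1
grip_force: 87.0
```

jog_arm(
  rows=[
    [[0, 0, 0.5], [0, 0, 0]],
    [[0, 0, 1], [0, 0, 0]],
    [[0, 0, 1.5], [0, 0, 0]],
    [[0, 0, 2], [0, 0, 0]],
    [[0, 0, 2], [0, 0, 0]],
    [[0, 0, 2], [0, 0, 0]],
  ],
)

```text
time: 15.3
tool_pos: [618.7, 158.5, 60.3]
tcp_rot: [180.0, -0.0, 94.5]
ft_force: [0.9, -0.6, -1.1]
finger_gap: 53.3
grip_force: 87.0
```

jog_arm(
  rows=[
    [[0, 0, 0.5], [0, 0, 0]],
    [[0, 0, 1], [0, 0, 0]],
    [[0, 0, 1], [0, 0, 0]],
  ],
)

```text
time: 15.6
tool_pos: [618.6, 158.5, 59.2]
tcp_rot: [-180.0, -0.0, 94.5]
ft_force: [0.5, -0.3, -1.8]
finger_gap: 53.3
grip_force: 87.0
```

jog_arm(
  rows=[
    [[0, 0, 0.5], [0, 0, 0]],
    [[0, 0, 1], [0, 0, 0]],
    [[0, 0, 1], [0, 0, 0]],
  ],
)

```text
time: 15.9
tool_pos: [618.6, 158.5, 58.2]
tcp_rot: [-180.0, 0.0, 94.5]
ft_force: [-0.2, -0.3, -0.8]
finger_gap: 53.0
grip_force: 87.0
```

jog_arm(
  rows=[
    [[0, 0, 0.5], [0, 0, 0]],
    [[0, 0, 1], [0, 0, 0]],
    [[0, 0, 1], [0, 0, 0]],
  ],
)

```text
time: 16.2
tool_pos: [618.8, 158.5, 58.1]
tcp_rot: [180.0, -0.0, 94.5]
ft_force: [-3.5, -0.6, 4.1]
finger_gap: 53.1
grip_force: 87.8
```

Contact at z = 58.1, as expected. I ease the grip first, then open.

jog_arm(
  rows=[
    [[0, 0, 0], [0, 0, 0]],
    [[0, 0, 0], [0, 0, 0]],
    [[0, 0, 0], [0, 0, 0]],
  ],
  force=20,
)

```text
time: 16.5
tool_pos: [618.8, 158.5, 58.0]
tcp_rot: [180.0, -0.0, 94.5]
ft_force: [-3.5, -0.5, 4.9]
finger_gap: 53.1
grip_force: 87.8
```

jog_arm(
  rows=[
    [[0, 0, 0], [0, 0, 0]],
    [[0, 0, 0], [0, 0, 0]],
    [[0, 0, 0], [0, 0, 0]],
    [[0, 0, 0], [0, 0, 0]],
    [[0, 0, 0], [0, 0, 0]],
    [[0, 0, 0], [0, 0, 0]],
  ],
  grip=85,
)

```text
time: 17.1
tool_pos: [618.7, 158.5, 57.3]
tcp_rot: [-180.0, 0.0, 94.5]
ft_force: [-1.2, -0.8, 1.0]
finger_gap: 84.9
grip_force: 0.0
```

jog_arm(
  rows=[
    [[0, 0, -8], [0, 0, 0]],
    [[0, 0, -20], [0, 0, 0]],
    [[0, 0, -40], [0, 0, 0]],
    [[0, 0, -70], [0, 0, 0]],
    [[0, 0, -110], [0, 0, 0]],
    [[0, 0, -150], [0, 0, 0]],
    [[0, 0, -190], [0, 0, 0]],
    [[0, 0, -200], [0, 0, 0]],
    [[0, 0, -200], [0, 0, 0]],
  ],
)

```text
time: 18.0
tool_pos: [620.3, 158.8, 261.7]
tcp_rot: [179.6, -0.0, 94.5]
ft_force: [0.9, -0.3, -0.1]
finger_gap: 84.9
grip_force: 0.0
```

jog_arm(
  rows=[
    [[0, -40, 0], [0, 0, 0]],
    [[0, -80, 0], [0, 0, 0]],
    [[0, -120, 0], [0, 0, 0]],
    [[0, -160, 0], [0, 0, 0]],
    [[0, -180, 0], [0, 0, 0]],
    [[0, -180, 0], [0, 0, 0]],
    [[0, -180, 0], [0, 0, 0]],
  ],
)

```text
time: 18.7
tool_pos: [438.7, 144.2, 256.2]
tcp_rot: [-179.9, 0.0, 94.5]
ft_force: [-0.2, -0.5, 0.2]
finger_gap: 84.9
grip_force: 0.0
```

Run:
```python
from m import *
V={n:r.snapshot(n) for n in("scene","top")}
measure(V)
cv2.imwrite("pics/end.png",np.hstack([cv2.resize(V["scene"][0][120:360,220:490],None,fx=1.4,fy=1.4),cv2.resize(V["top"][0][110:280,110:360],None,fx=1.6,fy=336/170)]))
```

```text
scene lidtop px [370.4 150.8] 404 med [620.3 147.  105.6] rect [619.  155.4] [53.3 87.9] 5.5 z [102.8 108.2]
scene orange_all px [258.8 243.6] 243 med [ 492.8 -169.4   39.5] rect [ 486.1 -165.6] [58.8 34.4] 5.6 z [36.6 42.1]
scene knob px [250.1 231.5] 41 med [ 472.  -169.1   76.4] rect [ 472.3 -168.8] [13.8 12.9] 87.6 z [72.1 79.2]
scene mat px [366.  176.8] 1738 med [641.4 135.7  23.5] rect [618.9 158.8] [152.2 147.9] 79.0 z [20.5 28. ]
top lidtop px [171.7 183.6] 359 med [616.8 156.4 105. ] rect [617.5 159.1] [54.1 82.6] 3.3 z [101.  108.3]
top orange_all px [283.4 229.4] 357 med [ 510.  -162.4   39.2] rect [ 493.5 -157.9] [106.7  74.2] 87.6 z [35.  76.1]
top knob px [284.9 239.9] 24 med [ 468.5 -164.7   77.4] rect [ 468.5 -164.7] [11.6 11.5] 1.3 z [74.5 80. ]
top mat px [179.3 191.3] 1580 med [594.  148.   22.7] rect [618.  160.6] [148.6 150.3] 78.4 z [18.4 27.3]
```

View pics/end.png

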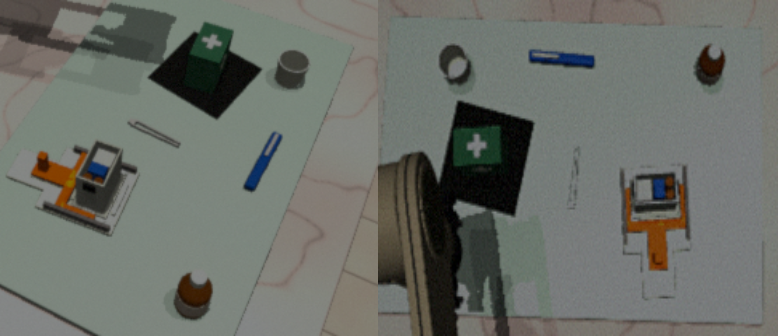

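The lid stands upright at (208,57) left and (477,147) right, within 3 mm of the mat's middle with its top at z 106. The latch is home and the tin and the bystanders have not moved.

```bash
python3 -c "
from bench import r
print(r.hand_in())"
```

```text
the job is handed in; nothing more can be done
None
```

I slid the latch home, drew the lid straight up off the tin and set it gently upright within about 3 mm of the mat's middle, with the tin in its cradle and the other items in place; handed in at about 19 s, no verdict returned.

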